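# Vent, zero and start the bench pressure controller

## Robot

A 6-joint arm with a two-finger parallel gripper is mounted at the origin on a cart in front of the work surface, level with it; the furniture and walls round the work are solid. World frame = base frame: x ahead of the robot, y to its left, z up, the work surface at z = 0. Lengths are in m, angles in rad, forces in N, time in s.
With the tool pointing down it reaches from about 0.35 to 0.775 m from the base axis. Payload 7.3 kg.
Tool frame: the origin (TCP) lies between the finger pads; the fingertips stand 17 mm ahead of it and the grasp point (between the pads) lies 2 mm behind it; z points along the fingers, y is the direction in which the jaws open and shut (so a half turn about z gives the same grasp; the last joint's range is limited). The gripper opens to 92 mm and grips with 3 to 60 N. Pads are 19 mm wide; open, the fingers measure 130 mm over their backs; the gripper's body (75 mm by 190 mm) begins 47 mm behind the grasp point.
Start: joints at [1.134, 0.342, 1.524, -0, 1.275, -0.146], TCP at [0.151, 0.503, 0.216] pointing down, gripper open.
Joint ranges: [-2.53, 2.53], [-0.77, 2.02], [0.04, 2.7], [-1, 4.14], [0.28, 2.66], [-3.11, 3.11]. Speed limits (rad/s): [2.57, 2.57, 3.14, 3.14, 3.14, 3.14].

## Interface

Orientations are given as [roll, pitch, yaw] about the fixed x, y, z axes, in that order (R = Rz(yaw) Ry(pitch) Rx(roll)).
In Python, from cell import sensors, vision, hand_in gives the robot as it stands.
- The arm moves only by the tool step_arm, never from a script. Its argument "series" is a list of rows, each a list of 5 numbers: the opening, from 0 (shut) to 1 (fully open), then the shift along the world's x, y, z each as a share of 25 mm, from -1 to 1, then the turn about the world's z as a share of 0.08 rad, from -1 to 1. A call has 1 to 12 rows; each row shifts and turns the commanded pose from where the row before left it; what a row does not reach is not made up. A row lasts 1/10 s, in which the tool goes at most 50 mm and 8.59 degrees, less where a joint would pass 70% of its speed; a pose out of reach is approached as far as the arm can. A call with a number of a shift or a turn outside -1 to 1 is refused whole. A call with a gripper value outside its range is refused whole. The fingers move at their own pace and stop on an object; "squeeze" is the grip in N (left out, the last holds). Time passes only in rows, so rows that do not move let the fingers close. It gives the time, the measured TCP pose, the force and the opening at its end, in the units of the state.
- sensors.observe(): the state, without advancing time (a new reading comes with each control period).
- vision.read_camera(name): name is "scene" or "side" or "wrist"; returns a dict with "pixels" (400x640x3 uint8, blue, green, red), "range_z" (400x640 float32, m along the optical axis (not along the pixel's ray), 0 where there is no reading), "camera_matrix" (3x3 intrinsics, pixels), "pose" (4x4, takes a point from camera to world coordinates). Camera axes: x right, y down, z forward; pixel columns grow to the right and rows downward; lengths in m; the calibration is good to about 2 mm. The wrist camera is an equidistant fisheye: a pixel r from the principal point sees the ray r / f radians off the axis. A picture is of the moment at which its call begins.
- hand_in(): hands the job in, once; it reports no verdict.
The state is a dict: "time": time; "qpos": joint angles; "qvel": joint speeds; "joint_efforts": joint torques, N m; "tool_pos": TCP position; "tool_rot": TCP orientation; "contact_force": force on the tool from outside, world axes, zero at the start; "torque": the same for the moment, N m; "opening": finger opening in m.
Only numpy, scipy, OpenCV 4.12 (cv2) and the standard library are available. Lean on these libraries where they do the work, as an engineer would, in place of code of your own. Each camera call takes 0.05 s, during which the arm holds its last target.

## Task

Get the bench pressure controller ready for the next gauge: press its large round key (vent), then the long bar key (zero), then the square key (start). Press one key at a time, each straight down to its stop for a moment, and let it spring back up before the next. Leave the small round key alone.

Things in the scene. Friction and masses are not known exactly. Their poses are not given: they have to be found in the camera images.
- key_large_top (a point): Large round key, 36 mm across, grey plastic. Point: centre of its top face, 70 mm above the bench when up; z up, x from the controller's front to its display, y to its left. Every key moves straight down 8 mm against a spring (1.5 N at first, 5 N fully down) to a hard stop, and springs back; its top stays clear above its surround.
- key_bar_top (a point): Long bar key, 52 mm along y by 22 mm along x, grey plastic. Point: centre of its top face, 70 mm above the bench when up; z up, x from the controller's front to its display, y to its left. The keys stand two by two, 70 mm from centre to centre, on the controller's level deck (50 mm above the bench); which key is in which place varies.
- key_square_top (a point): Square key, 32 x 32 mm, grey plastic. Point: centre of its top face, 70 mm above the bench when up; z up, x from the controller's front to its display, y to its left. The controller is a grey case 200 x 240 mm; the display hood at its back rises 27 mm above the deck, 50 mm or more from the nearest key centre.
- key_small_top (a point): Small round key, 18 mm across, grey plastic; not to be pressed. Point: centre of its top face, 70 mm above the bench when up; z up, x from the controller's front to its display, y to its left. A plug and two pipe adapters, up to 28 mm tall, stand on the deck left of the keys, 70 mm or more from the nearest key centre.

How it is judged:
On the way, in this order (a step that is already met when the one before it is completed fails the run):
1. the large round key is pressed down while the other keys are up (height (world z) of key_large_top below 0.065 m and height (world z) of each of key_bar_top, key_square_top, key_small_top above 0.0675 m), for 0.1 s.
2. the large round key is back up and the bar key is pressed down (height (world z) of each of key_large_top, key_square_top, key_small_top above 0.0675 m and height (world z) of key_bar_top below 0.065 m), for 0.1 s.
3. the bar key is back up and the square key is pressed down (height (world z) of each of key_large_top, key_bar_top, key_small_top above 0.0675 m and height (world z) of key_square_top below 0.065 m), for 0.1 s.
At the end, for the whole second after the job is handed in: The large round, bar and square keys have each been pressed down at least 5 of their 8 mm, in that order and one at a time, and all four keys are back up (within 2.5 mm of the top) (height (world z) of each of key_large_top, key_bar_top, key_square_top, key_small_top above 0.0675 m); the robot touches nothing.
It fails at once if the small round key is pressed (more than 4 mm down) (height (world z) of key_small_top below 0.066 m).
It fails at once if two keys are pressed at once (both more than 4 mm down) (height (world z) of each of key_large_top, key_bar_top below 0.066 m or height (world z) of each of key_large_top, key_square_top below 0.066 m or height (world z) of each of key_bar_top, key_square_top below 0.066 m).
It also fails if it takes over 42 s, if anything falls off the work surface, if the arm or the gripper's body presses on something with over 40 N, if the wrist force passes 120 N, or if a joint passes its speed limit or range.

## Working session

There is one attempt and no reset: what is moved stays moved. The work goes in short steps, Python scripts to look and compute and a tool call to move; the robot and the scene stay as the last step left them, time stands still between calls to the robot, and variables do not carry over. Pictures are saved under pics/ and viewed, and the job is handed in when it is done.

Besides the shell and the picture viewer there is one more tool, called after "Request:" as name([rows], argument=value, ...), one row to a line, values as JSON. step_arm: Moves the arm, as the interface text tells. Its arguments: {"type":"object","properties":{"series":{"type":"array","items":{"type":"array","items":{"type":"number","minimum":-1,"maximum":1}}},"squeeze":{"type":"number"}},"required":["series"]}

```bash
mkdir -p pics; ls; python3 - <<'E'
from cell import sensors, vision
import cv2, numpy as np, pickle
s=sensors.observe(); print({k:np.round(v,3) for k,v in s.items()})
for n in ["scene","side","wrist"]:
    c=vision.read_camera(n); cv2.imwrite(f"pics/{n}0.png",c["pixels"]); pickle.dump(c,open(f"{n}0.pkl","wb"))
    print(n,c["camera_matrix"].round(1).tolist(),c["pose"].round(3).tolist())
E
```

```text
pics
{'time': np.float64(0.0), 'qpos': array([ 1.134,  0.343,  1.525, -0.   ,  1.275, -0.146]), 'qvel': array([-0.001,  0.001, -0.   ,  0.002,  0.   , -0.   ]), 'joint_efforts': array([-2.0000e-03, -4.3122e+01, -2.4422e+01,  7.2000e-02,  5.6000e-02,
       -0.0000e+00]), 'tool_pos': array([0.15 , 0.503, 0.215]), 'tool_rot': array([-3.14 , -0.   ,  2.851]), 'contact_force': array([-0.309, -0.313,  0.429]), 'torque': array([-0.002, -0.01 ,  0.02 ]), 'opening': np.float64(0.092)}
scene [[447.4, 0.0, 312.0], [0.0, 447.4, 194.6], [0.0, 0.0, 1.0]] [[-0.674, -0.557, 0.485, 0.144], [-0.738, 0.511, -0.44, 0.394], [-0.003, -0.655, -0.755, 0.761], [0.0, 0.0, 0.0, 1.0]]
side [[394.2, 0.0, 321.9], [0.0, 394.2, 196.6], [0.0, 0.0, 1.0]] [[0.997, -0.002, 0.071, 0.492], [-0.068, -0.324, 0.944, -0.742], [0.021, -0.946, -0.323, 0.388], [0.0, 0.0, 0.0, 1.0]]
wrist [[309.7, 0.0, 324.6], [0.0, 309.7, 200.3], [0.0, 0.0, 1.0]] [[0.286, 0.914, 0.287, 0.072], [0.958, -0.272, -0.088, 0.527], [-0.002, 0.301, -0.954, 0.383], [0.0, 0.0, 0.0, 1.0]]
```

View pics/scene0.png

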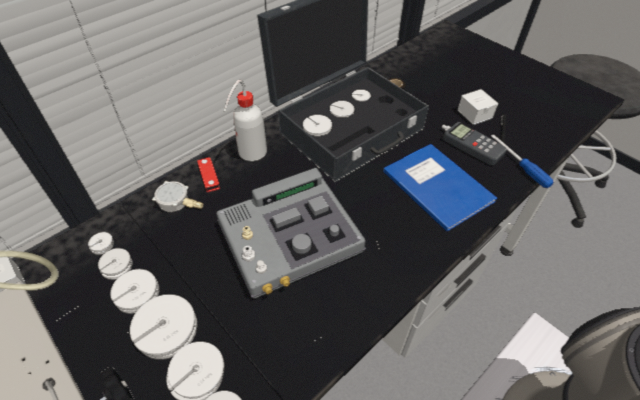

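View pics/side0.png

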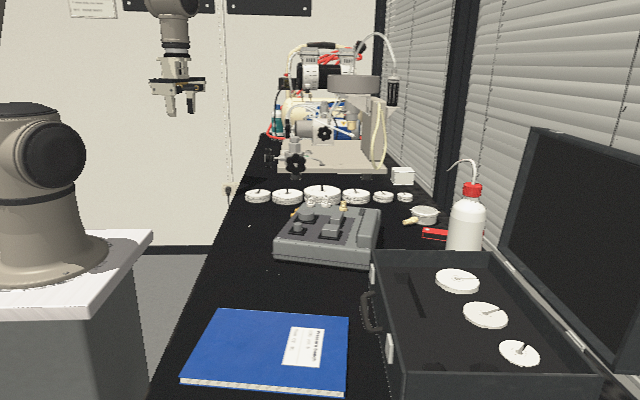

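View pics/wrist0.png

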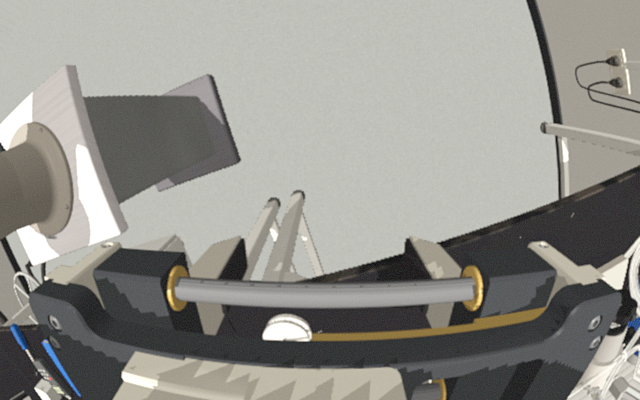

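The scene view shows the controller at about (290,230). The bar key is near (287,217), the square near (319,205), the large round near (302,243) and the small round near (334,230). I'll enlarge the crop.

```bash
python3 - <<'E'
import cv2, numpy as np, pickle
c=pickle.load(open("scene0.pkl","rb"))
im=c["pixels"][160:300,205:375]
cv2.imwrite("pics/crop0.png",cv2.resize(im,None,fx=4.7,fy=4.2,interpolation=cv2.INTER_CUBIC)[:600])
K=c["camera_matrix"];T=c["pose"]
v,u=np.mgrid[0:400,0:640]; z=c["range_z"]
P=np.stack([(u-K[0,2])/K[0,0]*z,(v-K[1,2])/K[1,1]*z,z],-1)@T[:3,:3].T+T[:3,3]
np.save("P.npy",P)
m=(z>0)&(abs(P[...,2]-.07)<.006)&(u>255)&(u<350)&(v>190)&(v<262)
n,l,st,ce=cv2.connectedComponentsWithStats(m.astype(np.uint8))
for i in range(1,n):
    if st[i,4]>20:
        q=P[l==i]; print(ce[i].round(1),st[i],q.mean(0).round(4),q.min(0).round(4),q.max(0).round(4))
for (a,b) in [(302,241),(287,216),(319,204),(334,229),(350,240),(265,255),(320,222)]: print(a,b,P[b,a].round(4))
E
```

```text
[270.4 195.5] [256 191  37  12 168] [0.6428 0.0553 0.0705] [0.6263 0.0118 0.064 ] [0.6631 0.0846 0.076 ]
[317.2 203.6] [308 196  20  17 218] [ 0.5635 -0.0013  0.069 ] [ 0.5464 -0.0201  0.064 ] [0.5832 0.0171 0.0722]
[285.6 215.7] [272 207  28  18 269] [0.583  0.0655 0.0691] [0.5668 0.0376 0.064 ] [0.6004 0.0915 0.0729]
[333.3 228.6] [329 225  10   9  65] [0.4971 0.0182 0.0686] [0.4888 0.0079 0.0642] [0.5063 0.0254 0.0719]
[300.7 241.8] [292 234  19  17 255] [0.516  0.085  0.0692] [0.4985 0.0673 0.0642] [0.5355 0.102  0.074 ]
302 241 [0.5147 0.0829 0.0713]
287 216 [0.5802 0.0642 0.0694]
319 204 [ 0.5598 -0.0026  0.07  ]
334 229 [0.4953 0.0181 0.0691]
350 240 [0.465  0.0037 0.0505]
265 255 [0.55   0.1455 0.0488]
320 222 [0.5355 0.017  0.0514]
```

View pics/crop0.png

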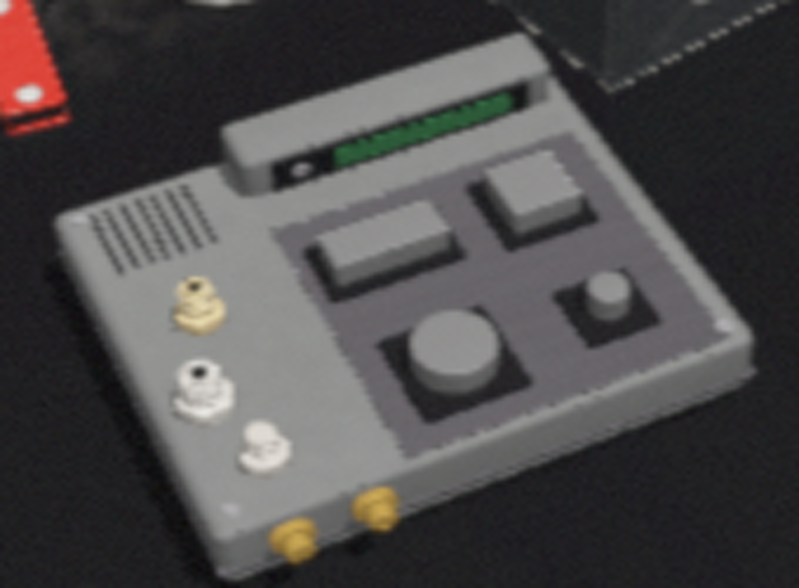

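```bash
python3 - <<'E'
import numpy as np,cv2
P=np.load("P.npy")
for nm,c in dict(large=(.516,.085),bar=(.583,.0655),sq=(.5625,-.002),small=(.497,.018)).items():
    m=(np.hypot(P[...,0]-c[0],P[...,1]-c[1])<.033)&(abs(P[...,2]-.0705)<.0035)
    q=P[m][:,:2].astype(np.float32); r=cv2.minAreaRect(q*1000); print(nm,len(q),q.mean(0).round(4),r)
# tall things along path
a=np.array([.151,.503]);b=np.array([.516,.084]);d=b-a
t=np.clip(((P[...,:2]-a)@d)/(d@d),0,1); dist=np.linalg.norm(P[...,:2]-a-t[...,None]*d,axis=-1)
m=(dist<.14)&(P[...,2]>.03); print(m.sum(), P[m][:,2].max())
for h in (.08,.1,.15): print(h,(m&(P[...,2]>h)).sum(), P[m&(P[...,2]>h)][:3])
E
```

```text
large 233 [0.5167 0.0846] ((517.6668090820312, 84.2223892211914), (32.09027862548828, 35.70865249633789), 47.794654846191406)
bar 235 [0.5839 0.0651] ((584.980224609375, 64.61190795898438), (51.217254638671875, 24.19086456298828), 74.16842651367188)
sq 200 [ 0.5641 -0.0017] ((564.5460205078125, -2.0364513397216797), (32.38679504394531, 34.69643783569336), 74.58141326904297)
small 54 [0.4977 0.0176] ((497.569580078125, 17.615358352661133), (15.912155151367188, 17.392316818237305), 25.730649948120117)
10181 0.7608079742876886
0.08 1066 [[0.14420395 0.39352636 0.76080797]
 [0.14420395 0.39352636 0.76080797]
 [0.14420395 0.39352636 0.76080797]]
0.1 1066 [[0.14420395 0.39352636 0.76080797]
 [0.14420395 0.39352636 0.76080797]
 [0.14420395 0.39352636 0.76080797]]
0.15 1066 [[0.14420395 0.39352636 0.76080797]
 [0.14420395 0.39352636 0.76080797]
 [0.14420395 0.39352636 0.76080797]]
```

Sizes and spacings match the given ones: the bar measures 51x24 mm, spacing is about 70 mm, and tops are at about 0.07 m. The jaw axis (73.3°) already lies along the bar (74.2°). I'll close the fingers and travel at the current height.

Request:
step_arm([
  [0, 0.86, -0.985, 0, 0],
  [0, 0.86, -0.985, 0, 0],
  [0, 0.86, -0.985, 0, 0],
  [0, 0.86, -0.985, 0, 0],
  [0, 0.86, -0.985, 0, 0],
  [0, 0.86, -0.985, 0, 0],
  [0, 0.86, -0.985, 0, 0],
  [0, 0.86, -0.985, 0, 0],
  [0, 0.86, -0.985, 0, 0],
  [0, 0.86, -0.985, 0, 0],
  [0, 0.86, -0.985, 0, 0],
  [0, 0, 0, 0, 0],
], squeeze=10)

```text
time: 1.35
tool_pos: [0.389, 0.2298, 0.2158]
tool_rot: [-3.141, 0.001, 2.847]
contact_force: [-0.3, 0.2, 0.2]
opening: 0.0018
```

Request:
step_arm([
  [0, 0.853, -0.969, 0, 0],
  [0, 0.853, -0.969, 0, 0],
  [0, 0.853, -0.969, 0, 0],
  [0, 0.853, -0.969, 0, 0],
  [0, 0.853, -0.969, 0, 0],
  [0, 0.853, -0.969, 0, 0],
  [0, 0, 0, -0.8, 0],
  [0, 0, 0, -0.8, 0],
  [0, 0, 0, -0.8, 0],
  [0, 0, 0, -0.8, 0],
  [0, 0, 0, -0.8, 0],
  [0, 0, 0, 0, 0],
])

```text
time: 2.55
tool_pos: [0.5128, 0.0875, 0.1135]
tool_rot: [-3.14, -0.006, 2.851]
contact_force: [-0.4, 0.3, 0.4]
opening: 0.0004
```

Request:
step_arm([
  [0, 0, 0, 0, 0],
  [0, 0, 0, 0, 0],
])

```text
time: 2.75
tool_pos: [0.5156, 0.0871, 0.1171]
tool_rot: [3.141, 0.002, 2.851]
contact_force: [0.2, -0.3, 1.0]
opening: 0.0004
```

```bash
python3 - <<'E'
from cell import sensors, vision
import cv2, numpy as np
print(sensors.observe()["tool_pos"],sensors.observe()["time"])
a=vision.read_camera("scene")["pixels"][130:290,215:375]; b=vision.read_camera("wrist")["pixels"]
cv2.imwrite("pics/s1.png",cv2.resize(a,None,fx=3.7,fy=3.7,interpolation=cv2.INTER_CUBIC)); cv2.imwrite("pics/w1.png",b)
E
```

```text
[0.51556251 0.08711389 0.11713162] 2.75
```

View pics/s1.png

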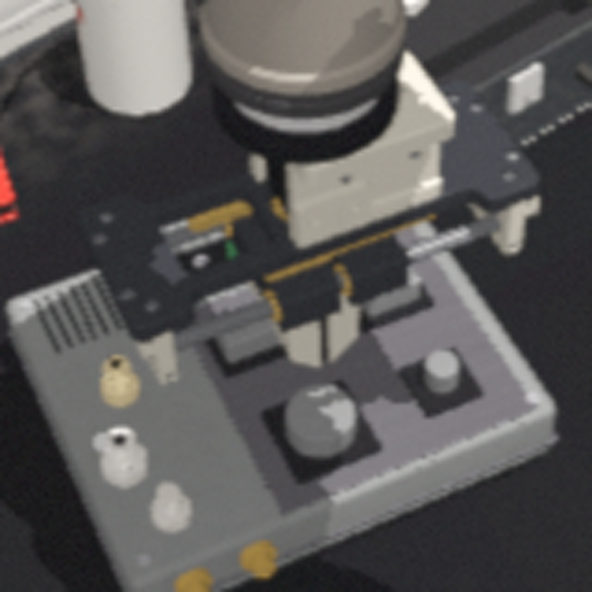

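View pics/w1.png

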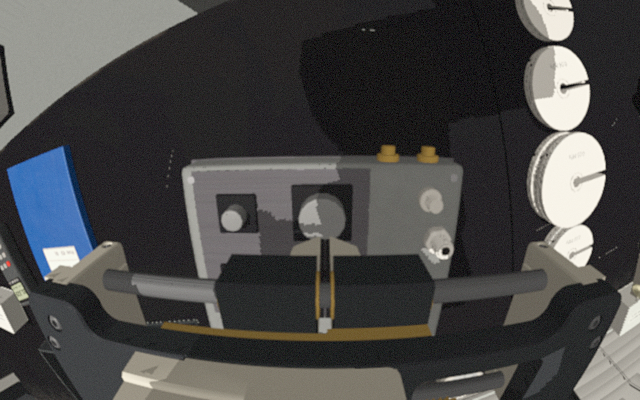

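The fingers are shut and hang over the large key. The small key is clear at (440,370) in the crop. I'll trim the position and come down near the top of the large key.

Request:
step_arm([
  [0, 0.06, -0.1, -0.5, 0],
  [0, 0, 0, -0.5, 0],
  [0, 0, 0, -0.05, 0],
  [0, 0, 0, 0, 0],
  [0, 0, 0, 0, 0],
])

```text
time: 3.35
tool_pos: [0.5168, 0.0842, 0.0901]
tool_rot: [3.141, 0.001, 2.851]
contact_force: [0.2, 0.2, 0.8]
opening: 0.0007
```

```bash
python3 - <<'E'
from cell import sensors, vision
import cv2, numpy as np
a=vision.read_camera("scene")["pixels"][130:290,215:375]; b=vision.read_camera("side")["pixels"][120:280,250:410]
cv2.imwrite("pics/s2.png",cv2.resize(np.hstack([a,b]),None,fx=2.5,fy=2.5,interpolation=cv2.INTER_CUBIC))
E
```

```text
(no output)
```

View pics/s2.png

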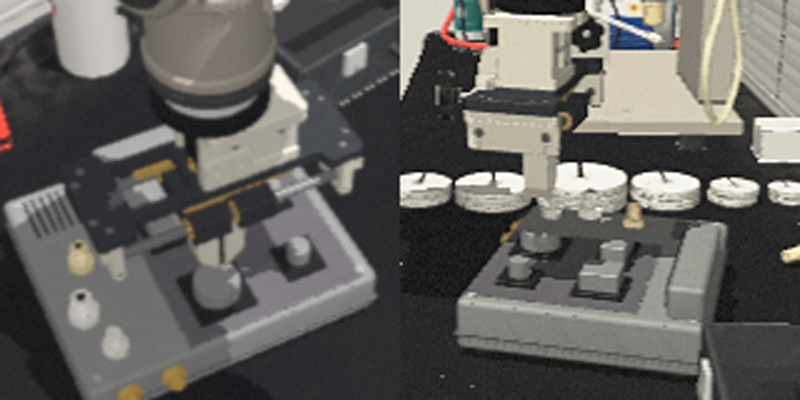

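```bash
python3 - <<'E'
from cell import sensors, vision
import cv2, numpy as np
s=sensors.observe();print(s["time"],s["tool_pos"])
p=np.array(s["tool_pos"])
ims=[]
for n,(u0,v0) in dict(scene=(255,190),side=(280,160)).items():
    c=vision.read_camera(n);K=c["camera_matrix"];T=np.linalg.inv(c["pose"])
    im=cv2.resize(c["pixels"][v0:v0+80,u0:u0+80],None,fx=5,fy=5,interpolation=cv2.INTER_CUBIC)
    for q,col in ((p-[0,0,.017],(0,0,255)),(p,(255,0,0)),([.517,.0845,.07],(0,255,0))):
        x=K@(T[:3,:3]@q+T[:3,3]); x=x[:2]/x[2]; print(n,x)
        cv2.circle(im,tuple(int(k) for k in (x-[u0,v0]+.5)*5),4,col,-1)
    ims.append(im)
    z=c["range_z"]; v,u=np.mgrid[0:400,0:640]
    P=np.stack([(u-K[0,2])/K[0,0]*z,(v-K[1,2])/K[1,1]*z,z],-1)@c["pose"][:3,:3].T+c["pose"][:3,3]
    m=(z>0)&(np.hypot(P[...,0]-p[0],P[...,1]-p[1])<.025)&(P[...,2]>.06)
    print(n,np.histogram(P[m][:,2],bins=np.arange(.06,.16,.005)))
    m&=(P[...,2]>.075)&(P[...,2]<.11); print(P[m].min(0),P[m].max(0))
cv2.imwrite("pics/s3.png",np.hstack(ims))
E
```

```text
3.45 [0.51683045 0.08424276 0.09025883]
scene [300.69639559 240.07494717]
scene [300.49538826 234.73421709]
scene [300.57152861 241.10153507]
scene (array([ 29, 156,  75,   0,   0,   0,   0,   0,   7,  22,  30,  29,  36,
        32,  28,   4,   3,   0,   0]), array([0.06 , 0.065, 0.07 , 0.075, 0.08 , 0.085, 0.09 , 0.095, 0.1  ,
       0.105, 0.11 , 0.115, 0.12 , 0.125, 0.13 , 0.135, 0.14 , 0.145,
       0.15 , 0.155]))
[0.50330365 0.07466092 0.10163143] [0.51164274 0.09901601 0.10998195]
side [304.7645161  210.00878154]
side [304.81869266 202.8672422 ]
side [304.82672947 211.32608998]
side (array([32, 60, 46,  0,  0,  0,  0,  0, 12, 17, 21, 29, 31, 29, 31, 27, 24,
        3,  0]), array([0.06 , 0.065, 0.07 , 0.075, 0.08 , 0.085, 0.09 , 0.095, 0.1  ,
       0.105, 0.11 , 0.115, 0.12 , 0.125, 0.13 , 0.135, 0.14 , 0.145,
       0.15 , 0.155]))
[0.50589806 0.07062814 0.10110916] [0.530669   0.09067184 0.10990066]
```

View pics/s3.png

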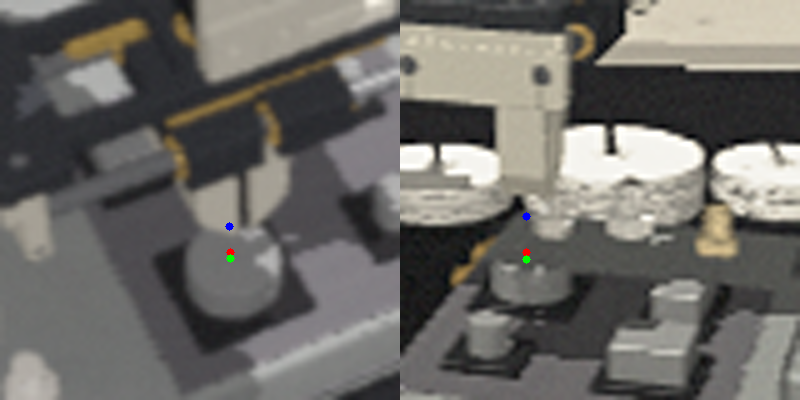

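```bash
python3 - <<'E'
import cv2, numpy as np,pickle
c=pickle.load(open("side0.pkl","rb"));K=c["camera_matrix"];z=c["range_z"]; v,u=np.mgrid[0:400,0:640]
P=np.stack([(u-K[0,2])/K[0,0]*z,(v-K[1,2])/K[1,1]*z,z],-1)@c["pose"][:3,:3].T+c["pose"][:3,3]
m=(z>0)&(np.hypot(P[...,0]-.151,P[...,1]-.503)<.1)&(P[...,2]>.15)
print(np.histogram(P[m][:,2],bins=np.arange(.16,.32,.005)))
cv2.imwrite("pics/side0c.png",cv2.resize(c["pixels"][60:130,130:220],None,fx=6,fy=6,interpolation=cv2.INTER_CUBIC))
E
```

```text
(array([  0,   0,   0,   0,   0,   0,   0,   0,   0,   0,   0,   0,   0,
        19,  18,  32,  31,  29,  32,  30,  35,  35,  26,  35,  37,  28,
        61,  81,  89, 112,  96]), array([0.16 , 0.165, 0.17 , 0.175, 0.18 , 0.185, 0.19 , 0.195, 0.2  ,
       0.205, 0.21 , 0.215, 0.22 , 0.225, 0.23 , 0.235, 0.24 , 0.245,
       0.25 , 0.255, 0.26 , 0.265, 0.27 , 0.275, 0.28 , 0.285, 0.29 ,
       0.295, 0.3  , 0.305, 0.31 , 0.315]))
```

View pics/side0c.png

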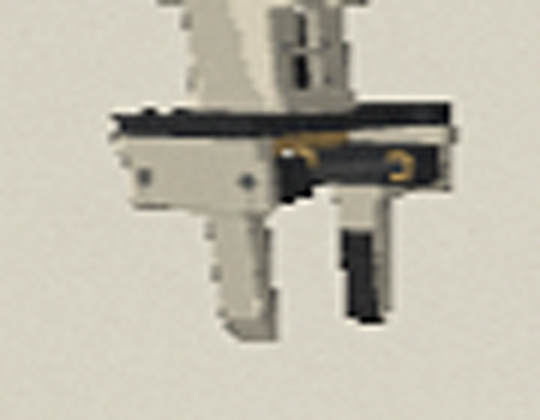

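Both cameras put the visible fingertips about 10 mm behind the reported TCP, but the text says 17 mm ahead. The sideways position agrees. I'll go down in small steps and let the force show where contact is.

Request:
step_arm([
  [0, 0, 0, -0.1, 0],
  [0, 0, 0, -0.1, 0],
  [0, 0, 0, -0.1, 0],
  [0, 0, 0, 0, 0],
  [0, 0, 0, 0, 0],
])

```text
time: 4.05
tool_pos: [0.5164, 0.0842, 0.0822]
tool_rot: [-3.142, -0.0, 2.851]
contact_force: [-0.7, -0.5, 0.4]
opening: 0.0005
```

No contact where the text's tip would already be 5 mm into the key, so the cameras are right. I'll continue.

Request:
step_arm([
  [0, 0, 0, -0.2, 0],
  [0, 0, 0, -0.2, 0],
  [0, 0, 0, -0.2, 0],
  [0, 0, 0, 0, 0],
  [0, 0, 0, 0, 0],
])

```text
time: 4.55
tool_pos: [0.5163, 0.0842, 0.067]
tool_rot: [-3.142, -0.0, 2.851]
contact_force: [0.1, 0.0, 0.3]
opening: 0.0001
```

```bash
cat > look.py <<'E'
import sys
from cell import sensors, vision
import cv2, numpy as np
s=sensors.observe();p=np.array(s["tool_pos"]);print(s["time"],p,s["contact_force"])
ims=[]
for n,(u0,v0) in dict(scene=(255,180),side=(280,160)).items():
    c=vision.read_camera(n);K=c["camera_matrix"]
    ims.append(cv2.resize(c["pixels"][v0:v0+80,u0:u0+80],None,fx=5,fy=5,interpolation=cv2.INTER_CUBIC))
    z=c["range_z"]; v,u=np.mgrid[0:400,0:640]
    P=np.stack([(u-K[0,2])/K[0,0]*z,(v-K[1,2])/K[1,1]*z,z],-1)@c["pose"][:3,:3].T+c["pose"][:3,3]
    m=(z>0)&(np.hypot(P[...,0]-p[0],P[...,1]-p[1])<.025)&(P[...,2]>.06)
    print(n,np.histogram(P[m][:,2],bins=np.arange(.06,.12,.0025))[0])
cv2.imwrite("pics/"+sys.argv[1],np.hstack(ims))
E
python3 look.py s4.png
```

```text
4.55 [0.5163442  0.08424883 0.06704747] [0.12040708 0.01969948 0.32825093]
scene [15 17 15 71 36  2  1  3  7  9  8 14 18 16 13 11 19 14 14 15  3  2  0]
side [20 17 15 35 55  0  0  6  9  7 11  9 12 12 16 14 11 16 12 16 13 10 14]
```

View pics/s4.png

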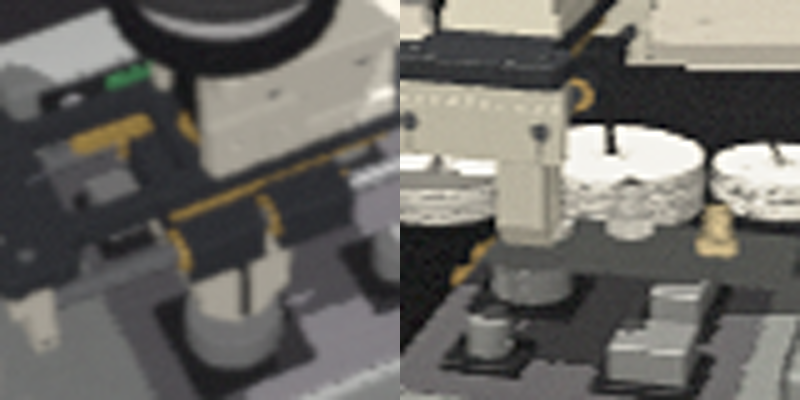

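```bash
python3 - <<'E'
from cell import sensors, vision
import numpy as np
p=np.array(sensors.observe()["tool_pos"])
d=np.array([.287,.958]);e=np.array([.958,-.287])
for n in ("scene","side"):
    c=vision.read_camera(n);K=c["camera_matrix"];z=c["range_z"]; v,u=np.mgrid[0:400,0:640]
    P=np.stack([(u-K[0,2])/K[0,0]*z,(v-K[1,2])/K[1,1]*z,z],-1)@c["pose"][:3,:3].T+c["pose"][:3,3]
    a=(P[...,:2]-p[:2])@d; b=(P[...,:2]-p[:2])@e
    for lo,hi in ((-.11,-.08),(-.08,-.03),(.03,.08),(.08,.11)):
        m=(z>0)&(a>lo)&(a<hi)&(abs(b)<.045)&(P[...,2]>.06)&(P[...,2]<.14)
        print(n,lo,hi,np.histogram(P[m][:,2],bins=np.arange(.06,.14,.005))[0])
E
```

```text
scene -0.11 -0.08 [0 0 0 0 0 0 0 0 0 0 0 0 0 0 0 0]
scene -0.08 -0.03 [15 46 15  0  0  0  0  0  0  0  0  0  0  0  0  0]
scene 0.03 0.08 [0 0 0 0 0 0 0 0 0 0 0 0 0 0 0 0]
scene 0.08 0.11 [35 26 49 34  0  0  0  0  0  0  0  0  0  0  0  0]
side -0.11 -0.08 [0 0 0 0 0 0 0 0 0 0 0 0 0 0 0 0]
side -0.08 -0.03 [22 26 15  0  0  0  0  0  0  0  0  0  0  0  0  0]
side 0.03 0.08 [0 0 0 0 0 0 0 0 0 0 0 0 0 0 0 0]
side 0.08 0.11 [25 11 13 12  0  0  0  0  0  0  0  0  0  0  0  0]
```

Request:
step_arm([
  [0, 0, 0, -0.14, 0],
  [0, 0, 0, -0.1, 0],
  [0, 0, 0, 0, 0],
  [0, 0, 0, 0, 0],
])

```text
time: 5.15
tool_pos: [0.5164, 0.0843, 0.0612]
tool_rot: [3.142, -0.0, 2.851]
contact_force: [0.0, -0.2, 0.1]
opening: 0.0003
```

No gripper body lies below 0.14 m, so the adapters and hood are clear. Now I'll press.

Request:
step_arm([
  [0, 0, 0, -0.1, 0],
  [0, 0, 0, -0.1, 0],
  [0, 0, 0, 0, 0],
])

```text
time: 5.45
tool_pos: [0.5168, 0.0843, 0.0563]
tool_rot: [3.141, 0.001, 2.851]
contact_force: [0.4, 1.3, 2.9]
opening: 0.0005
```

Request:
step_arm([
  [0, 0, 0, -0.1, 0],
  [0, 0, 0, -0.1, 0],
  [0, 0, 0, 0, 0],
  [0, 0, 0, 0, 0],
])

```text
time: 5.85
tool_pos: [0.5168, 0.0843, 0.0516]
tool_rot: [3.141, 0.001, 2.851]
contact_force: [-0.8, -0.4, 4.9]
opening: 0.0008
```

Request:
step_arm([
  [0, 0, 0, -0.05, 0],
  [0, 0, 0, 0, 0],
  [0, 0, 0, 0, 0],
])

```text
time: 6.15
tool_pos: [0.5168, 0.0843, 0.0514]
tool_rot: [3.141, 0.001, 2.851]
contact_force: [-3.4, -0.3, 14.4]
opening: 0.0003
```

```bash
python3 look.py s5.png
```

```text
6.15 [0.51683777 0.08427759 0.05135703] [-3.3688787  -0.26850463 14.38259052]
scene [51 14  5  6 11 15 14 12 19 13 15 11 13  7  3  1  2  1  0  0  0  0  0]
side [39 21  6  9  8  9 16 13 12 14 12 16 12 12 11 13 10  4  0  0  0  0  0]
```

View pics/s5.png

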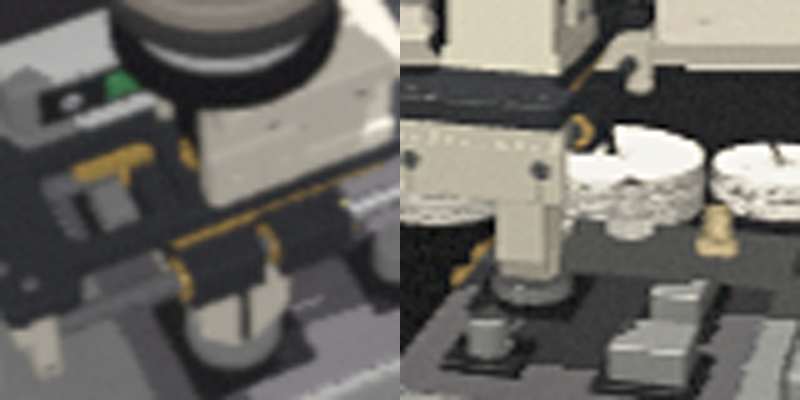

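The force of 14 N shows the hard stop, with the key fully down at TCP z = 0.0514. I'll lift and cross to the bar key.

Request:
step_arm([
  [0, 0, 0, 0.7, 0],
  [0, 0, 0, 0.7, 0],
  [0, 0, 0, 0, 0],
  [0, 0.893, -0.26, 0, 0],
  [0, 0.893, -0.26, 0, 0],
  [0, 0.893, -0.26, 0, 0],
  [0, 0, 0, 0, 0],
  [0, 0, 0, 0, 0],
  [0, 0, 0, 0, 0],
])

```text
time: 7.15
tool_pos: [0.582, 0.0651, 0.0841]
tool_rot: [-3.141, -0.002, 2.851]
contact_force: [0.5, 0.0, -0.5]
opening: 0.0006
```

```bash
python3 look.py s6.png
```

```text
7.15 [0.5820326  0.0650551  0.08412843] [ 0.45941433  0.02888239 -0.47178282]
scene [ 25  15  26 126  68   1   0   0   0   0   0   0   0   0   5   7   8  12
  16  16  15  17  17]
side [ 5  6  6 30 53  0  0  0  0  0  0  0  0  0  8  8  9  7 11 12 13 11 13]
```

View pics/s6.png

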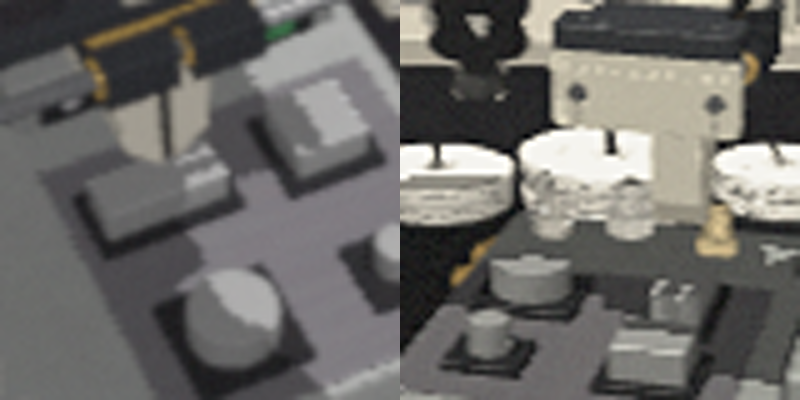

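The large key is back up and the fingers are over the bar. I'll press the bar.

Request:
step_arm([
  [0, 0.06, 0, -0.5, 0],
  [0, 0, 0, -0.3, 0],
  [0, 0, 0, -0.1, 0],
  [0, 0, 0, -0.1, 0],
  [0, 0, 0, -0.1, 0],
  [0, 0, 0, -0.1, 0],
  [0, 0, 0, 0, 0],
  [0, 0, 0, 0, 0],
])

```text
time: 8.05
tool_pos: [0.5848, 0.0648, 0.0552]
tool_rot: [3.142, -0.0, 2.851]
contact_force: [-2.5, 1.0, 3.0]
opening: 0.0003
```

Request:
step_arm([
  [0, 0, 0, -0.1, 0],
  [0, 0, 0, -0.1, 0],
  [0, 0, 0, 0, 0],
  [0, 0, 0, 0, 0],
  [0, 0, 0, 0, 0],
])

```text
time: 8.55
tool_pos: [0.5852, 0.0648, 0.0514]
tool_rot: [3.141, 0.001, 2.851]
contact_force: [-5.7, -0.0, 14.4]
opening: -0.0
```

The bar is at its stop (14 N). I'll lift and move to the square key.

Request:
step_arm([
  [0, 0, 0, 0.7, 0],
  [0, 0, 0, 0.7, 0],
  [0, 0, 0, 0, 0],
  [0, -0.275, -0.89, 0, 0],
  [0, -0.275, -0.89, 0, 0],
  [0, -0.275, -0.89, 0, 0],
  [0, 0, 0, 0, 0],
  [0, 0, 0, 0, 0],
  [0, 0, 0, 0, 0],
])

```text
time: 9.45
tool_pos: [0.5645, -0.0013, 0.0846]
tool_rot: [3.141, -0.0, 2.851]
contact_force: [0.5, -0.3, 0.2]
opening: 0.0004
```

```bash
python3 look.py s7.png
```

```text
9.45 [ 0.56450266 -0.00129341  0.08455752] [ 0.53927888 -0.33162135  0.17989439]
scene [ 15  20  22 113  53   1   0   0   0   0   0   0   0   0   6   5   4  14
  13  16  10  20  14]
side [21 22 18 51 59  0  0  0  0  0  0  0  0  0  5 11 11  9  9 12 13 21 14]
```

View pics/s7.png

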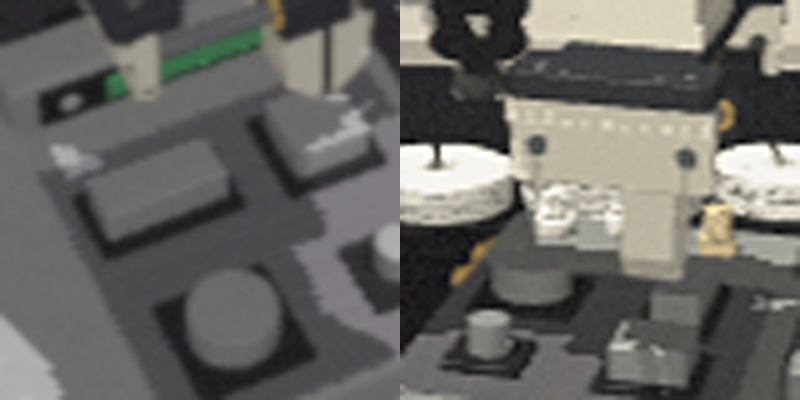

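The bar and large keys are up, and the fingers are over the square. I'll press it.

Request:
step_arm([
  [0, 0, 0, -0.5, 0],
  [0, 0, 0, -0.3, 0],
  [0, 0, 0, -0.1, 0],
  [0, 0, 0, -0.1, 0],
  [0, 0, 0, -0.1, 0],
  [0, 0, 0, -0.1, 0],
  [0, 0, 0, 0, 0],
  [0, 0, 0, 0, 0],
])

```text
time: 10.35
tool_pos: [0.5642, -0.0019, 0.0553]
tool_rot: [3.141, -0.0, 2.851]
contact_force: [-2.0, 1.4, 4.0]
opening: 0.0007
```

Request:
step_arm([
  [0, 0, 0, -0.1, 0],
  [0, 0, 0, -0.08, 0],
  [0, 0, 0, 0, 0],
  [0, 0, 0, 0, 0],
  [0, 0, 0, 0, 0],
])

```text
time: 10.85
tool_pos: [0.5645, -0.002, 0.0514]
tool_rot: [3.141, 0.001, 2.851]
contact_force: [-4.0, 1.1, 11.0]
opening: 0.0003
```

The square key is at its stop. I'll lift well clear and check.

Request:
step_arm([
  [0, 0, 0, 0.7, 0],
  [0, 0, 0, 0.8, 0],
  [0, 0, 0, 0.8, 0],
  [0, 0, 0, 0.8, 0],
  [0, 0, 0, 0.8, 0],
  [0, 0, 0, 0, 0],
  [0, 0, 0, 0, 0],
  [0, 0, 0, 0, 0],
  [0, 0, 0, 0, 0],
])

```text
time: 11.75
tool_pos: [0.5638, -0.002, 0.1468]
tool_rot: [-3.141, -0.002, 2.851]
contact_force: [-0.6, -0.5, 0.5]
opening: 0.0004
```

```bash
python3 look.py s8.png; python3 - <<'E'
from cell import vision
import numpy as np
for n in ("scene","side"):
    c=vision.read_camera(n);K=c["camera_matrix"];z=c["range_z"]; v,u=np.mgrid[0:400,0:640]
    P=np.stack([(u-K[0,2])/K[0,0]*z,(v-K[1,2])/K[1,1]*z,z],-1)@c["pose"][:3,:3].T+c["pose"][:3,3]
    for k in ((.517,.0845),(.584,.065),(.5643,-.002),(.4975,.0176)):
        m=(z>0)&(np.hypot(P[...,0]-k[0],P[...,1]-k[1])<.007)&(P[...,2]<.08); print(n,k,m.sum(),np.median(P[m][:,2]) if m.any() else None)
E
```

```text
11.75 [ 0.56376561 -0.00196581  0.14676863] [-0.58468444 -0.51462721  0.5167114 ]
scene [ 12  22  18 126  62   1   0   0   0   0   0   0   0   0   0   0   0   0
   0   0   0   0   0]
side [20 21 22 42 64  0  0  0  0  0  0  0  0  0  0  0  0  0  0  0  0  0  0]
scene (0.517, 0.0845) 37 0.06977610683464341
scene (0.584, 0.065) 26 0.07013547922620028
scene (0.5643, -0.002) 31 0.0697701388205072
scene (0.4975, 0.0176) 42 0.06957029216138827
side (0.517, 0.0845) 12 0.070307041504195
side (0.584, 0.065) 11 0.0704972586972708
side (0.5643, -0.002) 14 0.07028326793824155
side (0.4975, 0.0176) 17 0.07012413654631938
```

View pics/s8.png

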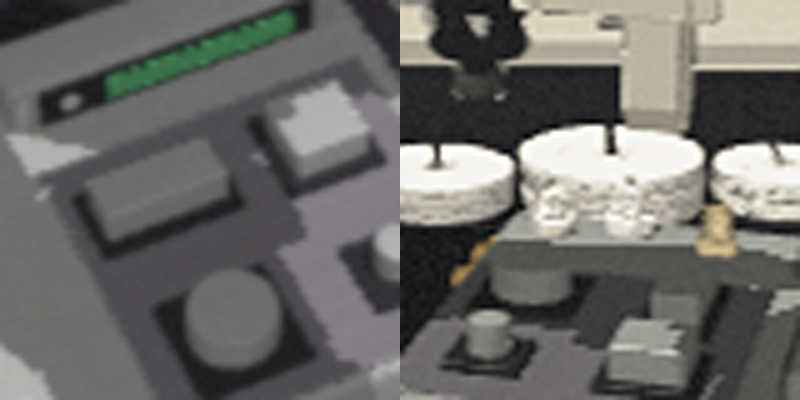

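All four key tops are back at 0.070 m, and the gripper is well clear.

```bash
python3 -c "
from cell import hand_in; print(hand_in())"
```

```text
the job is handed in; nothing more can be done
None
```

I pressed the large round key, then the bar, then the square, one at a time with the gripper shut, and handed the job in after about 12 s of the 42 s allowed. I never pressed the small round key.

- **Presses:** Each key went to its hard stop at a reported TCP height of 0.0514 m. The force there was 11–14 N, against 5 N for the spring alone.
- **Last check:** Both fixed cameras put all four key tops at 0.0696–0.0705 m, so every key is back up. The gripper was lifted about 87 mm above key contact and read no contact force beyond noise.
- **Disagreement:** The fingertips are about 10 mm behind the reported TCP, not 17 mm ahead as the description says. Both cameras and the contact force showed this. I went by the measured contact, so it did not affect the presses.

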